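Load the sample shaker and seat its bayonet hold-down

ROBOT

A 6-joint arm with a two-finger parallel gripper is mounted at the origin on the work surface. World frame = base frame: x ahead of the robot, y to its left, z up, the work surface at z = 0. Lengths are in m, angles in rad, forces in N, time in s.
With the tool pointing down it reaches from about 0.4 to 0.825 m from the base axis. Payload 7 kg.
Tool frame: the origin (TCP) lies midway between the tips of the shut fingers; the grasp point (between the pads) lies 19 mm behind it; z points along the fingers, y is the line along which they close (so a half turn about z gives the same grasp; the last joint's range is limited). The gripper opens to 88 mm and grips with 3 to 60 N. Pads are 19 mm wide; open, the fingers measure 130 mm over their backs; the gripper's body (78 mm by 193 mm) begins 47 mm behind the grasp point.
Start: joints at [-1.037, 0.359, 0.012, 0, -1.224, -0.288], TCP at [0.164, -0.655, 0.227] pointing down, gripper open.
Joint ranges: [-3.07, 3.07], [-1.43, 2.12], [-1.02, 1.25], [-3.03, 1.67], [-3.05, -0], [-3.03, 3.03]. Speed limits (rad/s): [2.39, 2.39, 3.01, 3.14, 3.14, 3.14].

INTERFACE

Orientations are given as [roll, pitch, yaw] about the fixed x, y, z axes, in that order (R = Rz(yaw) Ry(pitch) Rx(roll)).
In Python, from station import get_state, grab_frame, calibration, job_done, boxes_of, regions_of, spot_point gives the robot as it stands. The module is installed in compiled form; this text tells all that it offers.
- The arm moves only by the tool arm_command, never from a script. Its argument "commands" is a list of rows, each an object of numbers: "tx", "ty", "tz": the shift along the tool's x, y, z each as a share of 25 cm, from -1 to 1; "twist": the turn about the tool's z as a share of 180 degrees, from -1 to 1. A call has exactly 8 rows; each row is the pose to reach, as a shift and turn from the pose commanded when the call began, along the tool's axes at that moment, turning the shorter way round; what a row does not reach only later rows make up. A row lasts 1/12 s, in which the tool goes at most 41.7 mm and 7.16 degrees, less where a joint would pass 70% of its speed; a pose out of reach is approached as far as the arm can. A call with a number of a shift or a turn outside -1 to 1 is refused whole. A call with a gripper value outside its range is refused whole. "claw" is the opening, from 0 (shut) to 1 (fully open), set as the call begins (left out, the last holds). The fingers move at their own pace and stop on an object; "grip_force" is the grip in N (left out, the last holds). Time passes only in rows, so rows that repeat a pose let the fingers close, or fill a call up. It gives the time, the measured TCP pose, the force, the opening and the grip force at its end, in the units of the state.
- get_state(): the state, without advancing time (a new reading comes with each control period).
- grab_frame(name): name is "scene" or "side" or "wrist"; returns the picture (480x640x3 uint8, red, green, blue); there is no depth.
- calibration(name): a dict with "camera_matrix" (3x3 intrinsics, pixels), "extrinsics" (4x4, takes a point from camera to world coordinates). Camera axes: x right, y down, z forward; pixel columns grow to the right and rows downward; lengths in m; the calibration is good to about 2 mm. A picture is of the moment at which its call begins: read the wrist's pose just before it. calibration takes no time and is no camera call; for the wrist camera it gives the pose at the moment of the call.
- job_done(): hands the job in; it is judged then, once.
Trained networks look in the newest picture that a camera, given by its name, has taken for a name from the list of things; names that differ only in an ending like _2 or _b are one class to them, and where a whole thing is asked for, a point or a joint stands for the part that bears it (a point fixed in the world has none). Each returns a list of dicts, best first, with "score" (0 to 1); they miss things now and then, are a little off and sometimes report something else, mostly with a low value. They report only what shows in the picture. A call takes as long as a camera call.
- boxes_of(query, camera): "rect" ([left, top, right, bottom] in pixels, round what is visible of it).
- regions_of(query, camera): "region" (480x640 bool, what is visible of it) and "rect" ([left, top, right, bottom] in pixels, round what is visible of it).
- spot_point(query, camera): "uv" ([column, row] in pixels: a listed point, or the origin of a listed thing).
The state is a dict: "t": time; "q": joint angles; "qd": joint speeds; "joint_efforts": joint torques, N m; "eef_pos": TCP position; "ee_rot": TCP orientation; "force": force on the tool from outside, world axes, zero at the start; "moment": the same for the moment, N m; "width": finger opening in m; "gripper_force": force on a finger pad.
Only numpy, scipy, OpenCV 4.12 (cv2) and the standard library are available. Lean on these libraries where they do the work, as an engineer would, in place of code of your own. Each camera call takes 0.05 s, during which the arm holds its last target. There are 200 camera calls.

TASK

Stand the two loose sample jars in the two empty cells of the shaker's carrier, one per cell. Then put the hold-down disc over the centre post by its knurled collar, turn it until the keyway hidden inside drops over the cross pin, and push it fully home against the spring. Finish with the collar still in the gripper, held down there so that I can lock it, and leave the other things on the bench where they are.

Things in the scene. Friction and masses are not known exactly. Their poses are not given: they have to be found in the camera images.
- carrier: grey plastic four-jar carrier, fixed on a white shaker housing (250 x 250 x 66 mm); nothing of it turns. Block 120 x 120 mm, 40 mm tall, origin at the centre of its underside, 80 mm above the bench, z up. Four square cells 40 mm wide, open at the top, floors 6 mm and rims 40 mm above the origin, centres at x, y = +-33 mm, walls 26 mm thick between them. It may stand at any yaw
- post_top (a point): middle of the top of the carrier's steel centre post: 14 mm in diameter, rising from the carrier's middle, its top (edge bevelled 3 mm) 107 mm above the carrier's origin
- pin (a point): middle of the round steel cross pin through the post, along the carrier's x axis: 5 mm thick, 26 mm over its ends, its upper side 87 mm above the carrier's origin
- spring (a point): middle of the face of the brass spring seat, as at rest: a ring 25 mm in diameter round the post, just under the pin, 81 mm above the carrier's origin, on a coil spring. It begins to yield at about 6 N and takes about 12 N when pushed 6 mm down
- cell0 (a point): centre of the floor of cell 0 of the carrier (on the carrier's axes at x +33 mm, y +33 mm); a cell is empty if no jar stands over this point
- cell1 (a point): centre of the floor of cell 1 of the carrier (on the carrier's axes at x -33 mm, y +33 mm); a cell is empty if no jar stands over this point
- cell2 (a point): centre of the floor of cell 2 of the carrier (on the carrier's axes at x -33 mm, y -33 mm); a cell is empty if no jar stands over this point
- cell3 (a point): centre of the floor of cell 3 of the carrier (on the carrier's axes at x +33 mm, y -33 mm); a cell is empty if no jar stands over this point
- jar_a: sealed sample jar, upright, amber body 34 mm in diameter with a white ribbed lid 35 mm in diameter and 17 mm tall on top, 66 mm tall in all, about 70 g; origin at the centre of its underside, z up. Stands loose on the bench at the start.
- jar_b: sealed sample jar, upright, amber body 34 mm in diameter with a white ribbed lid 35 mm in diameter and 17 mm tall on top, 66 mm tall in all, about 70 g; origin at the centre of its underside, z up. Stands loose on the bench at the start.
- jar_c: sealed sample jar, upright, amber body 34 mm in diameter with a white ribbed lid 35 mm in diameter and 17 mm tall on top, 66 mm tall in all, about 70 g; origin at the centre of its underside, z up. Stands in a cell of the carrier from the start and stays there; its lid's top is then 72 mm above the carrier's origin.
- jar_d: sealed sample jar, upright, amber body 34 mm in diameter with a white ribbed lid 35 mm in diameter and 17 mm tall on top, 66 mm tall in all, about 70 g; origin at the centre of its underside, z up. Stands in the diagonally opposite cell of the carrier from the start and stays there.
- hold_down: hold-down, about 260 g, loose on the bench, collar up: black disc 128 mm in diameter, 4 mm thick, with a knurled aluminium collar on its middle. Origin at the centre of the disc's underside, z up. Home, its underside is 75 mm above the carrier's origin, 3 mm above the jar lids, and the bore's end meets the post's top; let go, the spring lifts it 6 mm
- collar (a point): on the collar's axis at a good height to grip it, 36 mm above the disc's underside. The collar is round, 46 mm in diameter, closed on top, its top 48 mm above the disc's underside; it is one piece with the disc
- bore (a point): mouth of the blind bore for the post, at the centre of the disc's underside: 16 mm in diameter, 32 mm deep. A straight keyway crosses it, 9 mm wide, 30 mm long, 15 mm deep, open below, and takes both ends of the pin, so it fits at every half turn. It is hidden from above and its direction on the disc is not known: the x and y axes do not show it
- keyed (a point): a height mark on the post, 81 mm above the carrier's origin: where the disc's underside comes to rest once the keyway (in line within about 0.15 rad) has dropped over the pin. Out of line it rests on the pin, 87 mm above the carrier's origin, with the post 20 mm into the bore. From the mark it goes 6 mm further down against the spring to be home
- tube_rack: bystander: white tube rack with a reddish top, 95 x 135 x 48 mm; origin at the centre of its underside
- tip_box: bystander: white pipette tip box with a yellow tray, 85 x 125 x 57 mm; origin at the centre of its underside
- media_bottle: bystander: clear square bottle 52 x 52 x 100 mm, open neck; origin at the centre of its underside
- bottle_cap: bystander: white bottle cap lying open side up, 38 mm in diameter, 24 mm tall; origin at the centre of its underside

How it is judged:
On the way, in this order (a step that is already met when the one before it is completed fails the run):
1. all four jars stand upright in the carrier, one per cell, and the fingers have let go of them ((horizontal distance between jar_a and cell0 below 0.01 m or horizontal distance between jar_a and cell1 below 0.01 m or horizontal distance between jar_a and cell2 below 0.01 m or horizontal distance between jar_a and cell3 below 0.01 m) and z of jar_a in the frame of carrier between 0 and 0.012 m and angle between each of jar_a, jar_b, jar_c, jar_d's own z axis and vertical below 0.12 rad and (horizontal distance between jar_b and cell0 below 0.01 m or horizontal distance between jar_b and cell1 below 0.01 m or horizontal distance between jar_b and cell2 below 0.01 m or horizontal distance between jar_b and cell3 below 0.01 m) and z of jar_b in the frame of carrier between 0 and 0.012 m and (horizontal distance between jar_c and cell0 below 0.01 m or horizontal distance between jar_c and cell1 below 0.01 m or horizontal distance between jar_c and cell2 below 0.01 m or horizontal distance between jar_c and cell3 below 0.01 m) and z of jar_c in the frame of carrier between 0 and 0.012 m and (horizontal distance between jar_d and cell0 below 0.01 m or horizontal distance between jar_d and cell1 below 0.01 m or horizontal distance between jar_d and cell2 below 0.01 m or horizontal distance between jar_d and cell3 below 0.01 m) and z of jar_d in the frame of carrier between 0 and 0.012 m and contact force between the fingers and jar_a below 0.2 N and contact force between the fingers and jar_b below 0.2 N), for 0.2 s.
2. the hold-down is on the post and its keyway has dropped over the pin (underside less than 83 mm above the carrier's origin) (horizontal distance between hold_down and carrier below 0.004 m and angle between hold_down's own z axis and vertical below 0.08 rad and z of hold_down in the frame of carrier below 0.083 m), for 0.1 s.
At the end, for the whole second after the job is handed in: Disc on the post (4 mm, 0.08 rad), pushed home against the spring (underside under 77.8 mm above the carrier origin; stop at 75), fingers still on it (over 3 N; over 4 N on the carrier); four jars upright (0.12 rad) on the cell floors, one per cell, within 10 mm of the centres ((horizontal distance between jar_a and cell0 below 0.01 m or horizontal distance between jar_a and cell1 below 0.01 m or horizontal distance between jar_a and cell2 below 0.01 m or horizontal distance between jar_a and cell3 below 0.01 m) and z of jar_a in the frame of carrier between 0 and 0.012 m and angle between each of jar_a, jar_b, jar_c, jar_d's own z axis and vertical below 0.12 rad and (horizontal distance between jar_b and cell0 below 0.01 m or horizontal distance between jar_b and cell1 below 0.01 m or horizontal distance between jar_b and cell2 below 0.01 m or horizontal distance between jar_b and cell3 below 0.01 m) and z of jar_b in the frame of carrier between 0 and 0.012 m and (horizontal distance between jar_c and cell0 below 0.01 m or horizontal distance between jar_c and cell1 below 0.01 m or horizontal distance between jar_c and cell2 below 0.01 m or horizontal distance between jar_c and cell3 below 0.01 m) and z of jar_c in the frame of carrier between 0 and 0.012 m and (horizontal distance between jar_d and cell0 below 0.01 m or horizontal distance between jar_d and cell1 below 0.01 m or horizontal distance between jar_d and cell2 below 0.01 m or horizontal distance between jar_d and cell3 below 0.01 m) and z of jar_d in the frame of carrier between 0 and 0.012 m and horizontal distance between hold_down and carrier below 0.004 m and angle between hold_down's own z axis and vertical below 0.08 rad and z of hold_down in the frame of carrier below 0.0778 m and contact force between the fingers and hold_down above 3 N and contact force between hold_down and carrier above 4 N); the arm keeps its last pose, push and grip.
It fails at once if the tube rack is pushed more than 20 mm or tipped over (distance of tube_rack from where it was at the start of the episode above 0.02 m or angle between tube_rack's own z axis and vertical above 0.4 rad).
It fails at once if the tip box is pushed more than 20 mm or tipped over (distance of tip_box from where it was at the start of the episode above 0.02 m or angle between tip_box's own z axis and vertical above 0.4 rad).
It fails at once if the media bottle is pushed more than 20 mm or tipped over (distance of media_bottle from where it was at the start of the episode above 0.02 m or angle between media_bottle's own z axis and vertical above 0.4 rad).
It fails at once if the bottle cap is pushed more than 20 mm or tipped over (distance of bottle_cap from where it was at the start of the episode above 0.02 m or angle between bottle_cap's own z axis and vertical above 0.4 rad).
It also fails if it takes over 72 s, if anything falls off the work surface, if the arm or the gripper's body presses on something with over 40 N, if the wrist force passes 120 N, or if a joint passes its speed limit or range.

## Working session

There is one attempt and no reset: what is moved stays moved. The work goes in short steps, Python scripts to look and compute and a tool call to move; the robot and the scene stay as the last step left them, time stands still between calls to the robot, and variables do not carry over. Pictures are saved under pics/ and viewed, at most 13 in all, crops included, and the job is handed in when it is done.

Besides the shell and the picture viewer there is one more tool, called after ">>>" as a command line: name --argument value ..., lists and objects as JSON in quotes. arm_command: Moves the arm, as the interface text tells. Shift numbers are shares of 25 cm and turn numbers shares of 180 degrees, none past 1 either way. Its arguments: {"type":"object","properties":{"commands":{"type":"array"},"claw":{"type":"number"},"grip_force":{"type":"number"}},"required":["commands"]}

```bash
mkdir -p pics
cat > h.py <<'E'
import numpy as np, cv2
from station import *
def ray(uv,cal):
    K=np.array(cal["camera_matrix"]);T=np.array(cal["extrinsics"])
    d=T[:3,:3]@np.linalg.solve(K,[uv[0],uv[1],1]);return T[:3,3],d/np.linalg.norm(d)
def onz(uv,cal,z):
    o,d=ray(uv,cal);return o+d*(z-o[2])/d[2]
def tri(rs):
    A=np.zeros((3,3));b=np.zeros(3)
    for o,d in rs:
        P=np.eye(3)-np.outer(d,d);A+=P;b+=P@o
    p=np.linalg.solve(A,b);return p,[np.linalg.norm((np.eye(3)-np.outer(d,d))@(p-o)) for o,d in rs]
def proj(p,cal):
    K=np.array(cal["camera_matrix"]);T=np.array(cal["extrinsics"])
    c=T[:3,:3].T@(np.array(p)-T[:3,3]);q=K@c;return q[:2]/q[2]
E
python3 - <<'E'
from h import *
np.set_printoptions(precision=3,suppress=True)
print(get_state())
for c in ["scene","side"]:
    im=grab_frame(c);cv2.imwrite(f"pics/{c}0.png",im[:,:,::-1])
    cal=calibration(c);print(c,cal["extrinsics"])
    for q,z in [("post_top",.187),("pin",.165),("collar",.036),("jar_a",0),("cell0",.086),("cell1",.086),("cell2",.086),("cell3",.086),("hold_down",0)]:
        for r in spot_point(q,c)[:4]:
            print(c,q,round(r["score"],2),np.array(r["uv"]),onz(r["uv"],cal,z))
E
```

```text
{'t': 0.0, 'q': array([-1.037,  0.359,  0.011, -0.   , -1.224, -0.288]), 'qd': array([-0.002, -0.001, -0.001, -0.002, -0.001, -0.002]), 'joint_efforts': array([ -0.001, -58.272,  29.304,   6.997,   0.007,  -0.   ]), 'eef_pos': array([ 0.164, -0.654,  0.226]), 'ee_rot': array([ 3.14 , -0.   , -2.896]), 'force': array([ 0.626, -0.418, -0.031]), 'moment': array([-0.002,  0.005,  0.039]), 'gripper_force': 0.0, 'width': 0.08732224359985874}
scene [[-0.285  0.696 -0.659  1.24 ]
 [ 0.958  0.217 -0.186  0.141]
 [ 0.013 -0.685 -0.729  0.895]
 [ 0.     0.     0.     1.   ]]
scene post_top 0.96 [440.4 241. ] [0.552 0.135 0.187]
scene pin 0.82 [434.1 250.1] [0.553 0.129 0.165]
scene pin 0.64 [184.6 219.2] [ 0.607 -0.276  0.165]
scene pin 0.36 [439.7 249.5] [0.549 0.137 0.165]
scene collar 0.82 [183.6 218.2] [ 0.493 -0.352  0.036]
scene collar 0.61 [269.6 358.6] [ 0.741 -0.085  0.036]
scene jar_a 0.93 [284.9 238. ] [ 0.453 -0.16   0.   ]
scene jar_a 0.92 [281.9 301.6] [ 0.602 -0.114  0.   ]
scene jar_a 0.72 [437.5 249.5] [0.394 0.132 0.   ]
scene jar_a 0.67 [447.4 297.9] [0.506 0.169 0.   ]
scene
[... 1683 characters left out ...]
83 [326.3 189.3] [0.577 0.169 0.086]
side cell1 0.79 [295.5 192.4] [0.51  0.162 0.086]
side cell1 0.72 [300.7 208.9] [0.516 0.099 0.086]
side cell1 0.56 [333.3 209.7] [0.583 0.091 0.086]
side cell2 0.83 [326.3 189.3] [0.577 0.169 0.086]
side cell2 0.79 [295.5 192.4] [0.51  0.162 0.086]
side cell2 0.72 [300.7 208.9] [0.516 0.099 0.086]
side cell2 0.56 [333.3 209.7] [0.583 0.091 0.086]
side cell3 0.83 [326.3 189.3] [0.577 0.169 0.086]
side cell3 0.79 [295.5 192.4] [0.51  0.162 0.086]
side cell3 0.72 [300.7 208.9] [0.516 0.099 0.086]
side cell3 0.56 [333.3 209.7] [0.583 0.091 0.086]
side hold_down 0.87 [311.8 434.9] [ 0.497 -0.351  0.   ]
side hold_down 0.68 [313.7 422.5] [ 0.502 -0.332  0.   ]
```

View pics/scene0.png

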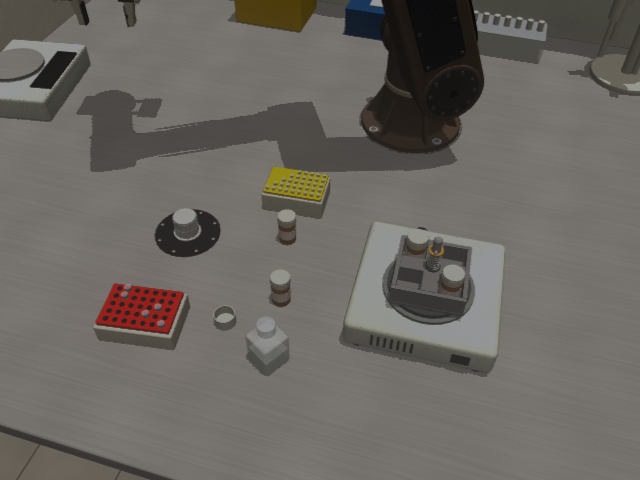

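View pics/side0.png

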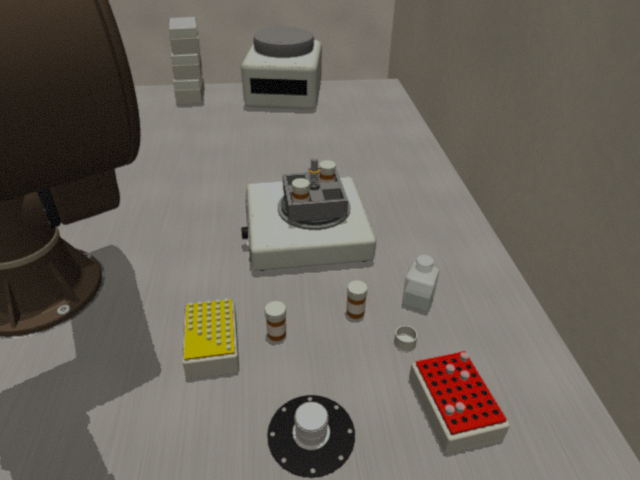

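The scene shows the carrier around (432,275), with jars in the near-robot/right-hand cells (418,243) and (453,280). Two cells are empty: left (410,275) and (455,262). The loose jars are at (287,228) and (280,290), and the hold-down is at (188,230). The side view agrees.

```bash
cat >> h.py <<'E'
def plan(ts,start=None):
    "shares for successive targets (x,y,z,yaw deg); start = pose commanded"
    if start is None:
        s=get_state();start=[*s["eef_pos"],np.degrees(s["ee_rot"][2])]
    a=np.array(start,float)
    for t in ts:
        t=np.array(t,float);y=np.radians(a[3]);d=t[:3]-a[:3]
        dy=(t[3]-a[3]+180)%360-180
        v=[d@[np.cos(y),np.sin(y),0],d@[np.sin(y),-np.cos(y),0],-d[2]]
        print(np.round(np.array(v)/.25,4),"twist",round(-dy/180,4),"rows",round(max(np.linalg.norm(v)/.0417,abs(dy)/7.16),1));a=t
E
python3 - <<'E'
from h import *
plan([(.3,-.47,.25,-112),(.45,-.25,.25,-58),(.58,-.13,.25,-43)])
E
```

```text
[-0.7065  0.5844 -0.0936] twist -0.2995 rows 7.5
[-1.0407 -0.2267 -0.    ] twist -0.3 rows 7.5
[-0.1315 -0.6953 -0.    ] twist -0.0833 rows 4.2
```

>>> arm_command --commands '[{"tx": -0.7,"ty": 0.58,"tz": -0.1,"twist": -0.3},{"tx": -0.7,"ty": 0.58,"tz": -0.1,"twist": -0.3},{"tx": -0.7,"ty": 0.58,"tz": -0.1,"twist": -0.3},{"tx": -0.7,"ty": 0.58,"tz": -0.1,"twist": -0.3},{"tx": -0.7,"ty": 0.58,"tz": -0.1,"twist": -0.3},{"tx": -0.7,"ty": 0.58,"tz": -0.1,"twist": -0.3},{"tx": -0.7,"ty": 0.58,"tz": -0.1,"twist": -0.3},{"tx": -0.7,"ty": 0.58,"tz": -0.1,"twist": -0.3}]' --claw 0.65 --grip_force 15

```text
t: 1.67
eef_pos: [0.2999, -0.4703, 0.2524]
ee_rot: [-3.14, -0.0, -1.943]
force: [-0.7, -0.1, 0.2]
width: 0.0572
gripper_force: 0.0
```

>>> arm_command --commands '[{"tx": -1,"ty": -0.22,"tz": 0,"twist": -0.3},{"tx": -1,"ty": -0.22,"tz": 0,"twist": -0.3},{"tx": -1,"ty": -0.22,"tz": 0,"twist": -0.3},{"tx": -1,"ty": -0.22,"tz": 0,"twist": -0.3},{"tx": -1,"ty": -0.22,"tz": 0,"twist": -0.3},{"tx": -1,"ty": -0.22,"tz": 0,"twist": -0.3},{"tx": -1,"ty": -0.22,"tz": 0,"twist": -0.3},{"tx": -1,"ty": -0.22,"tz": 0,"twist": -0.3}]'

```text
t: 2.33
eef_pos: [0.4447, -0.2577, 0.2518]
ee_rot: [-3.141, -0.0, -1.0]
force: [-0.4, -0.3, 0.7]
width: 0.0572
gripper_force: 0.0
```

Run:
```python
from h import *
np.set_printoptions(precision=4,suppress=True)
s=get_state();print(s["t"],s["eef_pos"],s["ee_rot"])
T=np.array(calibration("wrist")["extrinsics"]);print(T)
plan([(.56,-.15,.25,-43)])
im=grab_frame("wrist");cv2.imwrite("pics/w1.png",im[:,:,::-1]);cal=calibration("wrist")
for q,z in [("jar_a",0),("collar",.036),("hold_down",0)]:
    for r in spot_point(q,"wrist")[:4]: print(q,round(r["score"],2),np.array(r["uv"]),onz(r["uv"],cal,z))
```

```text
2.3333 [ 0.4447 -0.2577  0.2518] [-3.1409 -0.0004 -0.9998]
[[-0.8411 -0.5228 -0.1385  0.4815]
 [-0.5409  0.8125  0.2173 -0.315 ]
 [-0.0011  0.2577 -0.9662  0.4103]
 [ 0.      0.      0.      1.    ]]
[-0.1131 -0.621   0.0072] twist -0.0793 rows 3.8
jar_a 0.81 [127.  229.6] [ 0.5972 -0.1137  0.    ]
jar_a 0.57 [261.3 270.3] [ 0.4511 -0.1522  0.    ]
collar 0.65 [327.2  89.2] [ 0.4923 -0.3481  0.036 ]
hold_down 0.94 [326.   96.2] [ 0.4908 -0.345   0.    ]
```

View pics/w1.png

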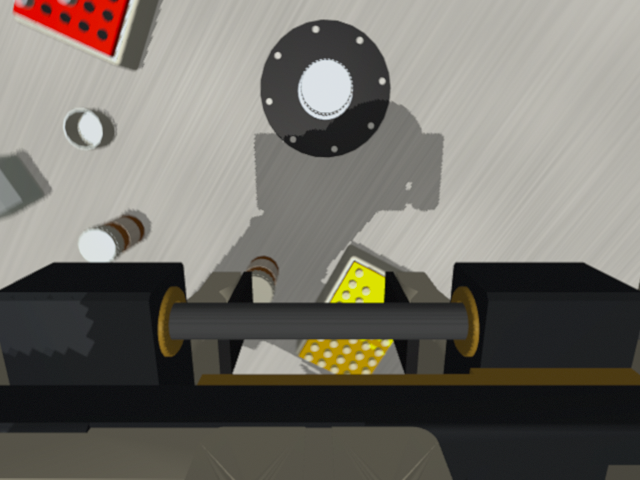

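Wrist view: jar B's lid is near (98,245), jar A is partly hidden behind the fingers at (262,272), and the disc's collar is at (326,88). I'll take a closer look on the way.

Run:
```python
from h import *
cal=calibration("wrist");print(onz((98,245),cal,.066))
plan([(.569,-.088,.25,-43)])
```

```text
[ 0.59536993 -0.12242359  0.066     ]
[-0.3177 -0.7923  0.0066] twist -0.0837 rows 5.1
```

>>> arm_command --commands '[{"tx": -0.32,"ty": -0.79,"tz": 0.01,"twist": -0.08},{"tx": -0.32,"ty": -0.79,"tz": 0.01,"twist": -0.08},{"tx": -0.32,"ty": -0.79,"tz": 0.01,"twist": -0.08},{"tx": -0.32,"ty": -0.79,"tz": 0.01,"twist": -0.08},{"tx": -0.32,"ty": -0.79,"tz": 0.01,"twist": -0.08},{"tx": -0.32,"ty": -0.79,"tz": 0.01,"twist": -0.08},{"tx": -0.32,"ty": -0.79,"tz": 0.01,"twist": -0.08},{"tx": -0.32,"ty": -0.79,"tz": 0.01,"twist": -0.08}]'

```text
t: 3.2
eef_pos: [0.5676, -0.0878, 0.2487]
ee_rot: [3.141, 0.001, -0.761]
force: [-0.9, 0.0, 0.3]
width: 0.0569
gripper_force: 0.0
```

```bash
cat >> h.py <<'E'
def lid(cam="wrist",zt=.066):
    "fit lid top circle centre: bright-region ellipse around each jar box"
    cal=calibration(cam);im=grab_frame(cam)
    for r in spot_point("jar_a",cam)[:4]: print("origin",round(r["score"],2),np.round(r["uv"]),np.round(onz(r["uv"],cal,zt-.066),4))
    for r in regions_of("jar_a",cam)[:4]:
        m=r["region"]&(im.min(2)>120)&((im.max(2).astype(int)-im.min(2))<40)
        ys,xs=np.nonzero(m)
        if len(xs)<30: continue
        (c,_),R=cv2.minEnclosingCircle(np.stack([xs,ys],1).astype(np.float32)),0
        print("lid",round(r["score"],2),np.round(r["rect"]),len(xs),np.round(c),np.round(onz(c,cal,zt),4))
    return im
E
python3 - <<'E'
from h import *
s=get_state();print(s["t"],s["eef_pos"],s["ee_rot"][2])
im=lid();cv2.imwrite("pics/w2.png",im[:,:,::-1])
E
```

```text
3.2 [ 0.56759227 -0.0877954   0.24866765] -0.7611270201448079
origin 0.63 [437. 230.] [ 0.4512 -0.1536  0.    ]
origin 0.59 [319. 158.] [ 0.5942 -0.1141  0.    ]
lid 0.93 [300. 139. 341. 181.] 1292 [319. 159.] [ 0.5976 -0.117   0.066 ]
lid 0.72 [425. 215. 482. 263.] 1100 [452. 245.] [ 0.4585 -0.1516  0.066 ]
lid 0.2 [502.   1. 637. 134.] 3258 [574.  64.] [ 0.5103 -0.3181  0.066 ]
```

View pics/w2.png

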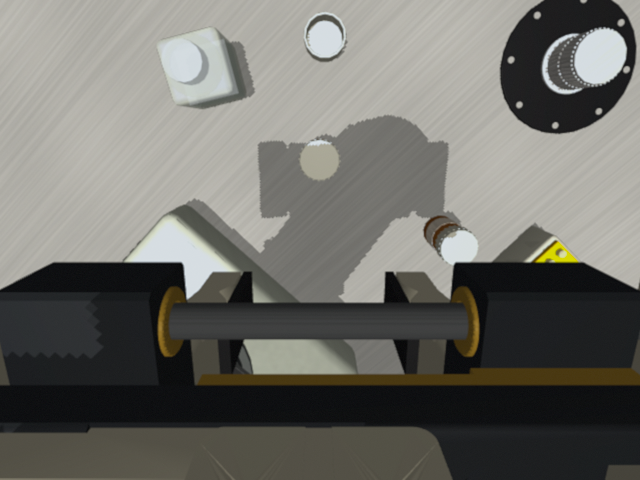

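The jar B lid is centred at (319,159), directly under the camera. Jar A's lid is at about (458,246), and the bottle at (190,62).

Run:
```python
from h import *
cal=calibration("wrist");print(onz((458,246),cal,.066),onz((186,62),cal,.1))
plan([(.5976,-.117,.1,-43),(.5976,-.117,.041,-43),(.5976,-.117,.041,-43),(.5976,-.117,.25,-43)])
```

```text
[ 0.45328233 -0.15563436  0.066     ] [ 0.71667305 -0.09749562  0.1       ]
[ 0.1662 -0.002   0.5971] twist -0.0036 rows 3.7
[0.    0.    0.236] twist -0.0 rows 1.4
[ 0.  0. -0.] twist -0.0 rows 0.0
[ 0.     0.    -0.836] twist -0.0 rows 5.0
```

>>> arm_command --commands '[{"tx": 0.166,"ty": -0.002,"tz": 0.1},{"tx": 0.166,"ty": -0.002,"tz": 0.25},{"tx": 0.166,"ty": -0.002,"tz": 0.4},{"tx": 0.166,"ty": -0.002,"tz": 0.53},{"tx": 0.166,"ty": -0.002,"tz": 0.65},{"tx": 0.166,"ty": -0.002,"tz": 0.75},{"tx": 0.166,"ty": -0.002,"tz": 0.83},{"tx": 0.166,"ty": -0.002,"tz": 0.83}]'

```text
invalid input
```

>>> arm_command --commands '[{"tx": 0},{"tx": 0},{"tx": 0},{"tx": 0},{"tx": 0},{"tx": 0},{"tx": 0},{"tx": 0}]' --claw 0.3 --grip_force 15

```text
invalid input
```

>>> arm_command --commands '[{"tx": 0.166,"ty": -0.002,"tz": 0.1,"twist": 0},{"tx": 0.166,"ty": -0.002,"tz": 0.25,"twist": 0},{"tx": 0.166,"ty": -0.002,"tz": 0.4,"twist": 0},{"tx": 0.166,"ty": -0.002,"tz": 0.53,"twist": 0},{"tx": 0.166,"ty": -0.002,"tz": 0.65,"twist": 0},{"tx": 0.166,"ty": -0.002,"tz": 0.75,"twist": 0},{"tx": 0.166,"ty": -0.002,"tz": 0.83,"twist": 0},{"tx": 0.166,"ty": -0.002,"tz": 0.83,"twist": 0}]'

```text
t: 4.02
eef_pos: [0.5948, -0.1169, 0.0376]
ee_rot: [3.137, 0.005, -0.763]
force: [-0.2, -0.4, -0.6]
width: 0.0567
gripper_force: 0.0
```

>>> arm_command --commands '[{"tx": 0,"ty": 0,"tz": 0,"twist": 0},{"tx": 0,"ty": 0,"tz": 0,"twist": 0},{"tx": 0,"ty": 0,"tz": 0,"twist": 0},{"tx": 0,"ty": 0,"tz": 0,"twist": 0},{"tx": 0,"ty": 0,"tz": 0,"twist": 0},{"tx": 0,"ty": 0,"tz": 0,"twist": 0},{"tx": 0,"ty": 0,"tz": 0,"twist": 0},{"tx": 0,"ty": 0,"tz": 0,"twist": 0}]' --claw 0.3 --grip_force 15

```text
t: 4.68
eef_pos: [0.5993, -0.1158, 0.0432]
ee_rot: [-3.14, -0.002, -0.759]
force: [-1.2, -0.7, 7.3]
width: 0.0345
gripper_force: 15.0
```

Run:
```python
from h import *
s=get_state();print(s["force"],s["eef_pos"])
plan([(.5985,-.1165,.24,-43),(.512,.162,.27,-43)])
```

```text
[-1.20414157 -0.68925181  7.31772987] [ 0.59930339 -0.11577266  0.04320034]
[-3.000e-04  4.300e-03 -7.872e-01] twist -0.0027 rows 4.7
[-1.0128 -0.5788 -0.12  ] twist -0.0 rows 7.0
```

>>> arm_command --commands '[{"tx": 0,"ty": 0,"tz": -0.1,"twist": 0},{"tx": 0,"ty": 0,"tz": -0.25,"twist": 0},{"tx": 0,"ty": 0,"tz": -0.4,"twist": 0},{"tx": 0,"ty": 0,"tz": -0.55,"twist": 0},{"tx": 0,"ty": 0,"tz": -0.7,"twist": 0},{"tx": 0,"ty": 0,"tz": -0.79,"twist": 0},{"tx": 0,"ty": 0,"tz": -0.79,"twist": 0},{"tx": 0,"ty": 0,"tz": -0.79,"twist": 0}]'

```text
t: 5.35
eef_pos: [0.5988, -0.1153, 0.2409]
ee_rot: [-3.138, -0.002, -0.759]
force: [-1.5, -0.4, -1.8]
width: 0.0346
gripper_force: 15.0
```

>>> arm_command --commands '[{"tx": -0.12,"ty": -0.07,"tz": -0.04,"twist": 0},{"tx": -0.25,"ty": -0.15,"tz": -0.12,"twist": 0},{"tx": -0.4,"ty": -0.23,"tz": -0.12,"twist": 0},{"tx": -0.55,"ty": -0.32,"tz": -0.12,"twist": 0},{"tx": -0.7,"ty": -0.4,"tz": -0.12,"twist": 0},{"tx": -0.83,"ty": -0.48,"tz": -0.12,"twist": 0},{"tx": -0.95,"ty": -0.55,"tz": -0.12,"twist": 0},{"tx": -1.0,"ty": -0.58,"tz": -0.12,"twist": 0}]'

```text
t: 6.02
eef_pos: [0.5148, 0.165, 0.2675]
ee_rot: [3.14, 0.001, -0.757]
force: [0.4, -1.0, -1.1]
width: 0.0345
gripper_force: 15.0
```

Run:
```python
from h import *
np.set_printoptions(precision=4,suppress=True)
s=get_state();print(s["t"],s["eef_pos"],s["ee_rot"],s["width"],s["force"])
im=grab_frame("wrist");cal=calibration("wrist");cv2.imwrite("pics/w3.png",im[:,:,::-1])
for q,z in [("post_top",.187),("pin",.1645),("cell0",.086),("jar_a",.086)]:
    for r in spot_point(q,"wrist")[:4]: print(q,round(r["score"],2),np.array(r["uv"]),onz(r["uv"],cal,z))
```

```text
6.0167 [0.5148 0.165  0.2675] [ 3.14    0.0014 -0.7571] 0.03454110467441774 [ 0.3509 -0.9803 -1.0846]
post_top 0.56 [323.1 169.6] [0.5446 0.1339 0.187 ]
pin 0.81 [319.4 162.6] [0.5477 0.1339 0.1645]
cell0 0.85 [320.3  96.3] [0.5812 0.1009 0.086 ]
cell0 0.83 [325.4 206.5] [0.5109 0.1608 0.086 ]
jar_a 0.97 [599.9  15.9] [ 0.4745 -0.0992  0.086 ]
jar_a 0.95 [271.3 158.8] [0.573  0.1661 0.086 ]
jar_a 0.82 [321.5 263.1] [0.4747 0.1995 0.086 ]
jar_a 0.8 [373.3 154.3] [0.516  0.1001 0.086 ]
```

View pics/w3.png

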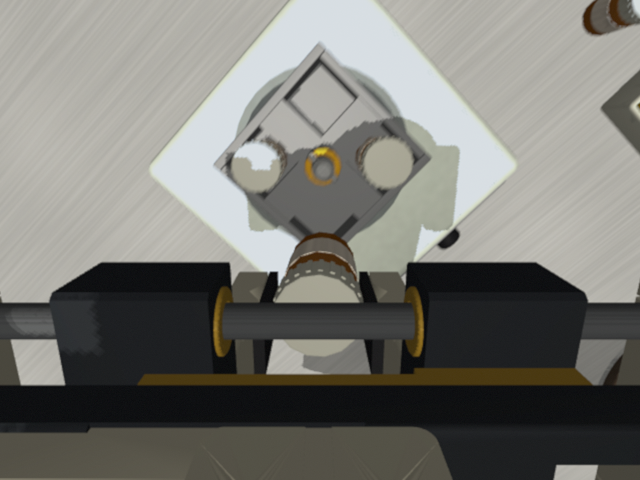

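The wrist view shows the carrier diamond with corners at top (321,44), left (217,163) and right (430,157). The jars in it are at (257,165) and (387,162), the post is at (323,167), and the held jar is at (320,290). The empty cells are at top (322,97) and bottom.

Run:
```python
from h import *
np.set_printoptions(precision=4,suppress=True)
cal=calibration("wrist")
P=[onz(p,cal,.12) for p in [(321,44),(217,163),(430,157)]];print(P,(P[1]+P[2])/2)
d=P[2]-P[1];print("diag ang",np.degrees(np.arctan2(d[1],d[0])),np.linalg.norm(d))
d=P[0]-(P[1]+P[2])/2;print(np.degrees(np.arctan2(d[1],d[0])),np.linalg.norm(d))
J=[onz(p,cal,.152) for p in [(257,166),(387,162)]];print(J,(J[0]+J[1])/2)
for q,a,b in [("post_top",(440.4,241),(317.7,161.8)),("pin",(434.1,250.1),(315.2,169))]:
    print(q,tri([ray(a,calibration("scene")),ray(b,calibration("side"))]))
im=cv2.imread("pics/w3.png");a=cv2.resize(im[130:210,280:370],None,fx=6,fy=6,interpolation=cv2.INTER_CUBIC)
cv2.imwrite("pics/c3.png",np.clip(a.astype(float)*1.5,0,255))
```

```text
[array([0.6065, 0.0732, 0.12  ]), array([0.6004, 0.1895, 0.12  ]), array([0.4906, 0.0671, 0.12  ])] [0.5455 0.1283 0.12  ]
diag ang -131.8929182713238 0.16446328363469082
-42.112295330167385 0.08217252033778973
[array([0.5764, 0.1631, 0.152 ]), array([0.5164, 0.0958, 0.152 ])] [0.5464 0.1295 0.152 ]
post_top (array([0.5504, 0.1331, 0.1795]), [np.float64(0.0048672202755783755), np.float64(0.004867220275578363)])
pin (array([0.5486, 0.1288, 0.1612]), [np.float64(0.00033418066510554513), np.float64(0.00033418066510562265)])[ WARN:0@0.197] global loadsave.cpp:1063 imwrite_ Unsupported depth image for selected encoder is fallbacked to CV_8U.
```

View pics/c3.png

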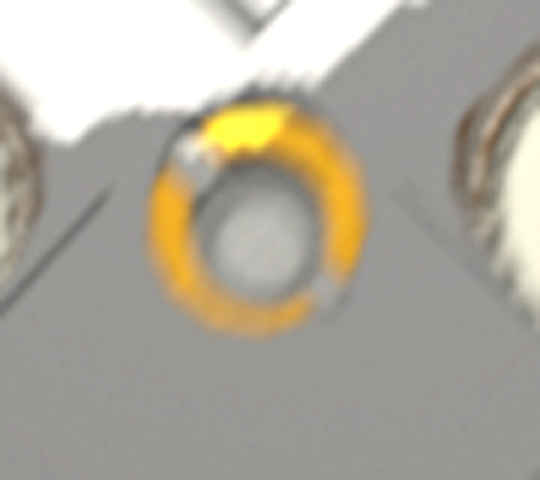

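The crop shows the pin's ends at (190,158) and (328,292), so the pin lies along world x at about +3°. The jars and corners put the centre at about (.547,.130). Lowering the jar over the cell nearer the robot.

Run:
```python
from h import *
print(get_state()["eef_pos"]);plan([(.5122,.1612,.185,-42.5)])
```

```text
[0.51638409 0.16126266 0.26798122]
[-0.012   0.0117  0.3319] twist -0.0056 rows 2.0
```

>>> arm_command --commands '[{"tx": -0.012,"ty": 0.012,"tz": 0.1,"twist": -0.005},{"tx": -0.012,"ty": 0.012,"tz": 0.2,"twist": -0.005},{"tx": -0.012,"ty": 0.012,"tz": 0.29,"twist": -0.005},{"tx": -0.012,"ty": 0.012,"tz": 0.33,"twist": -0.005},{"tx": -0.012,"ty": 0.012,"tz": 0.33,"twist": -0.005},{"tx": -0.012,"ty": 0.012,"tz": 0.33,"twist": -0.005},{"tx": -0.012,"ty": 0.012,"tz": 0.33,"twist": -0.005},{"tx": -0.012,"ty": 0.012,"tz": 0.33,"twist": -0.005}]'

```text
t: 6.93
eef_pos: [0.5135, 0.1618, 0.188]
ee_rot: [-3.139, -0.001, -0.744]
force: [0.7, -0.4, -1.5]
width: 0.0343
gripper_force: 15.0
```

Run:
```python
from h import *
np.set_printoptions(precision=4,suppress=True)
s=get_state();print(s["t"],s["eef_pos"],s["ee_rot"],s["force"])
im=grab_frame("wrist");cal=calibration("wrist")
for q,z in [("post_top",.187),("pin",.1645),("cell0",.086),("jar_a",.086)]:
    for r in spot_point(q,"wrist")[:4]: print(q,round(r["score"],2),np.array(r["uv"]),onz(r["uv"],cal,z))
plan([(.5122,.1612,.128,-42.5)])
```

```text
6.9333 [0.5135 0.1618 0.188 ] [-3.1393 -0.0007 -0.744 ] [ 0.7166 -0.4297 -1.4975]
post_top 0.79 [322.5 191.3] [0.544  0.1318 0.187 ]
pin 0.96 [317.9 182.9] [0.5456 0.133  0.1645]
cell0 0.79 [322.  233.1] [0.5105 0.1618 0.086 ]
jar_a 0.97 [322.1 262.5] [0.4947 0.1761 0.086 ]
jar_a 0.94 [252.  166.9] [0.575  0.1652 0.086 ]
jar_a 0.68 [386.  168.7] [0.5144 0.101  0.086 ]
[-0.0002  0.0032  0.2365] twist -0.0006 rows 1.4
```

>>> arm_command --commands '[{"tx": -0.005,"ty": 0,"tz": 0.03,"twist": 0},{"tx": -0.005,"ty": 0,"tz": 0.07,"twist": 0},{"tx": -0.005,"ty": 0,"tz": 0.11,"twist": 0},{"tx": -0.005,"ty": 0,"tz": 0.15,"twist": 0},{"tx": -0.005,"ty": 0,"tz": 0.19,"twist": 0},{"tx": -0.005,"ty": 0,"tz": 0.22,"twist": 0},{"tx": -0.005,"ty": 0,"tz": 0.235,"twist": 0},{"tx": -0.005,"ty": 0,"tz": 0.235,"twist": 0}]'

```text
t: 7.85
eef_pos: [0.5115, 0.1617, 0.1275]
ee_rot: [3.14, -0.001, -0.743]
force: [-1.4, -1.2, 1.4]
width: 0.0344
gripper_force: 15.0
```

>>> arm_command --commands '[{"tx": 0,"ty": 0,"tz": 0,"twist": 0},{"tx": 0,"ty": 0,"tz": 0,"twist": 0},{"tx": 0,"ty": 0,"tz": 0,"twist": 0},{"tx": 0,"ty": 0,"tz": 0,"twist": 0},{"tx": 0,"ty": 0,"tz": 0,"twist": 0},{"tx": 0,"ty": 0,"tz": 0,"twist": 0},{"tx": 0,"ty": 0,"tz": 0,"twist": 0},{"tx": 0,"ty": 0,"tz": 0,"twist": 0}]'

```text
t: 8.52
eef_pos: [0.5117, 0.1625, 0.1278]
ee_rot: [-3.142, 0.0, -0.744]
force: [-0.6, 0.5, -0.1]
width: 0.0343
gripper_force: 15.0
```

>>> arm_command --commands '[{"tx": 0,"ty": 0,"tz": 0,"twist": 0},{"tx": 0,"ty": 0,"tz": 0,"twist": 0},{"tx": 0,"ty": 0,"tz": 0,"twist": 0},{"tx": 0,"ty": 0,"tz": 0,"twist": 0},{"tx": 0,"ty": 0,"tz": -0.05,"twist": 0},{"tx": 0,"ty": 0,"tz": -0.15,"twist": 0},{"tx": 0,"ty": 0,"tz": -0.3,"twist": 0},{"tx": 0,"ty": 0,"tz": -0.4,"twist": 0}]' --claw 0.55

```text
t: 9.18
eef_pos: [0.5123, 0.1625, 0.2305]
ee_rot: [-3.14, -0.001, -0.743]
force: [0.7, 0.1, -0.4]
width: 0.0482
gripper_force: 0.0
```

Run:
```python
from h import *
np.set_printoptions(precision=4,suppress=True)
s=get_state();print(s["t"],s["eef_pos"],s["ee_rot"],s["width"])
im=lid("wrist",.152)
plan([(.48,-.05,.25,-43),(.424,-.128,.25,-43)])
```

```text
9.1833 [0.5123 0.1625 0.2305] [-3.1403 -0.0011 -0.7434] 0.048208855891753284
origin 0.88 [261. 161.] [0.5744 0.1652 0.086 ]
origin 0.79 [319. 220.] [0.5101 0.1641 0.086 ]
origin 0.58 [628.  10.] [ 0.4757 -0.0951  0.086 ]
origin 0.57 [378. 157.] [0.516  0.0978 0.086 ]
lid 0.97 [359. 136. 428. 193.] 2480 [396. 168.] [0.514 0.098 0.152]
lid 0.81 [295. 204. 352. 269.] 2078 [322. 244.] [0.5088 0.1633 0.152 ]
lid 0.76 [217. 141. 282. 196.] 2471 [247. 166.] [0.5755 0.163  0.152 ]
[ 0.4807  0.7163 -0.0787] twist 0.0022 rows 5.2
[ 0.049   0.3809 -0.    ] twist -0.0 rows 2.3
```

>>> arm_command --commands '[{"tx": 0.05,"ty": 0.1,"tz": -0.08,"twist": 0},{"tx": 0.12,"ty": 0.25,"tz": -0.08,"twist": 0},{"tx": 0.2,"ty": 0.4,"tz": -0.08,"twist": 0},{"tx": 0.28,"ty": 0.55,"tz": -0.08,"twist": 0},{"tx": 0.36,"ty": 0.7,"tz": -0.08,"twist": 0},{"tx": 0.44,"ty": 0.83,"tz": -0.08,"twist": 0},{"tx": 0.5,"ty": 0.95,"tz": -0.08,"twist": 0},{"tx": 0.53,"ty": 1,"tz": -0.08,"twist": 0}]' --claw 0.65

```text
t: 10.0
eef_pos: [0.4377, -0.1141, 0.247]
ee_rot: [3.14, 0.001, -0.746]
force: [-0.1, 0.4, -1.2]
width: 0.0569
gripper_force: 0.0
```

>>> arm_command --commands '[{"tx": 0,"ty": 0.05,"tz": 0,"twist": 0},{"tx": 0,"ty": 0.1,"tz": 0,"twist": 0},{"tx": 0,"ty": 0.1,"tz": 0,"twist": 0},{"tx": 0,"ty": 0.1,"tz": 0,"twist": 0},{"tx": 0,"ty": 0.1,"tz": 0,"twist": 0},{"tx": 0,"ty": 0.1,"tz": 0,"twist": 0},{"tx": 0,"ty": 0.1,"tz": 0,"twist": 0},{"tx": 0,"ty": 0.1,"tz": 0,"twist": 0}]'

```text
t: 10.67
eef_pos: [0.4233, -0.1291, 0.2477]
ee_rot: [3.142, 0.0, -0.743]
force: [1.3, 0.2, 0.1]
width: 0.0569
gripper_force: 0.0
```

Run:
```python
from h import *
np.set_printoptions(precision=4,suppress=True)
s=get_state();print(s["t"],s["eef_pos"],s["ee_rot"],s["width"])
im=lid();cv2.imwrite("pics/w4.png",im[:,:,::-1])
plan([(.4525,-.156,.041,-43)])
```

```text
10.6667 [ 0.4233 -0.1291  0.2477] [ 3.1415  0.0001 -0.7429] 0.05690441479375219
origin 0.92 [318. 158.] [ 0.4518 -0.1544  0.    ]
lid 0.74 [299. 142. 341. 182.] 1260 [318. 163.] [ 0.4522 -0.155   0.066 ]
lid 0.63 [  0. 220.  54. 289.] 249 [  6. 276.] [0.5719 0.1282 0.066 ]
[ 0.1585 -0.0013  0.8271] twist 0.0023 rows 5.0
```

View pics/w4.png

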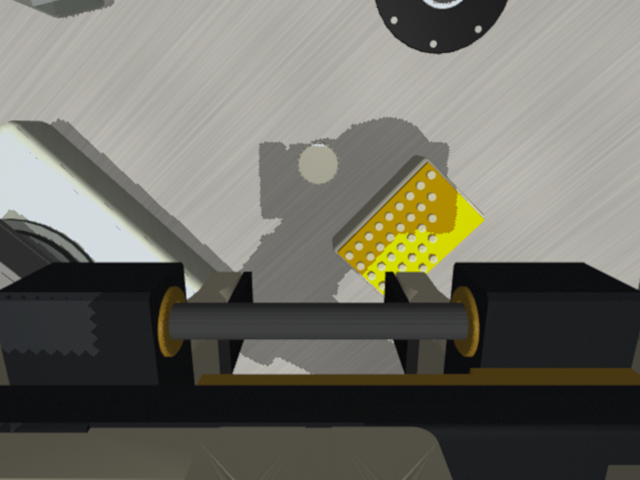

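Jar A's lid is at (318,163). The right finger will clear the tip box, whose corner is at (425,157), by about 25 mm.

>>> arm_command --commands '[{"tx": 0.157,"ty": -0.002,"tz": 0.1,"twist": 0.002},{"tx": 0.157,"ty": -0.002,"tz": 0.25,"twist": 0.002},{"tx": 0.157,"ty": -0.002,"tz": 0.4,"twist": 0.002},{"tx": 0.157,"ty": -0.002,"tz": 0.53,"twist": 0.002},{"tx": 0.157,"ty": -0.002,"tz": 0.65,"twist": 0.002},{"tx": 0.157,"ty": -0.002,"tz": 0.75,"twist": 0.002},{"tx": 0.157,"ty": -0.002,"tz": 0.82,"twist": 0.002},{"tx": 0.157,"ty": -0.002,"tz": 0.82,"twist": 0.002}]'

```text
t: 11.48
eef_pos: [0.4497, -0.1559, 0.0394]
ee_rot: [3.137, 0.005, -0.751]
force: [-0.3, 0.1, 0.4]
width: 0.057
gripper_force: 0.0
```

>>> arm_command --commands '[{"tx": 0,"ty": 0,"tz": 0,"twist": 0},{"tx": 0,"ty": 0,"tz": 0,"twist": 0},{"tx": 0,"ty": 0,"tz": 0,"twist": 0},{"tx": 0,"ty": 0,"tz": 0,"twist": 0},{"tx": 0,"ty": 0,"tz": 0,"twist": 0},{"tx": 0,"ty": 0,"tz": 0,"twist": 0},{"tx": 0,"ty": 0,"tz": 0,"twist": 0},{"tx": 0,"ty": 0,"tz": 0,"twist": 0}]' --claw 0.3

```text
t: 12.15
eef_pos: [0.4533, -0.1559, 0.044]
ee_rot: [-3.14, -0.002, -0.75]
force: [-1.3, 0.2, 7.9]
width: 0.0344
gripper_force: 15.0
```

Run:
```python
from h import *
print(get_state()["eef_pos"])
plan([(.4525,-.156,.27,-43),(.5,-.03,.27,-42.5),(.5805,.1,.27,-42.5),(.5805,.1,.128,-42.5)])
```

```text
[ 0.45329091 -0.15594635  0.04403871]
[-0.0022  0.0023 -0.9038] twist 0.0003 rows 5.4
[-0.2048 -0.4982 -0.    ] twist -0.0028 rows 3.2
[-0.1139 -0.6009 -0.    ] twist -0.0 rows 3.7
[0.    0.    0.568] twist -0.0 rows 3.4
```

>>> arm_command --commands '[{"tx": 0,"ty": 0,"tz": -0.1,"twist": 0},{"tx": 0,"ty": 0,"tz": -0.25,"twist": 0},{"tx": 0,"ty": 0,"tz": -0.4,"twist": 0},{"tx": 0,"ty": 0,"tz": -0.55,"twist": 0},{"tx": 0,"ty": 0,"tz": -0.7,"twist": 0},{"tx": 0,"ty": -0.02,"tz": -0.82,"twist": 0},{"tx": 0,"ty": -0.08,"tz": -0.9,"twist": 0},{"tx": 0,"ty": -0.2,"tz": -0.9,"twist": 0}]'

```text
t: 12.82
eef_pos: [0.4873, -0.1203, 0.2739]
ee_rot: [-3.135, -0.007, -0.752]
force: [0.9, -1.0, -1.0]
width: 0.0343
gripper_force: 15.0
```

>>> arm_command --commands '[{"tx": -0.05,"ty": -0.15,"tz": 0,"twist": 0},{"tx": -0.1,"ty": -0.3,"tz": 0,"twist": 0},{"tx": -0.16,"ty": -0.45,"tz": 0,"twist": 0},{"tx": -0.22,"ty": -0.6,"tz": 0,"twist": 0},{"tx": -0.27,"ty": -0.74,"tz": 0,"twist": 0},{"tx": -0.31,"ty": -0.84,"tz": 0,"twist": 0},{"tx": -0.32,"ty": -0.89,"tz": 0,"twist": 0},{"tx": -0.32,"ty": -0.9,"tz": 0,"twist": 0}]'

```text
t: 13.48
eef_pos: [0.5817, 0.102, 0.2672]
ee_rot: [3.141, 0.0, -0.748]
force: [-0.1, 0.1, -1.6]
width: 0.0344
gripper_force: 15.0
```

Run:
```python
from h import *
s=get_state();print(s["t"],s["eef_pos"],s["ee_rot"],s["width"])
plan([(.581,.1003,.185,-42.5)])
```

```text
13.4833 [0.58166238 0.1019637  0.26723301] [ 3.14098855e+00  4.57051359e-04 -7.47845848e-01] 0.03438795589204812
[0.0026 0.0067 0.3289] twist -0.0019 rows 2.0
```

>>> arm_command --commands '[{"tx": 0.003,"ty": 0.006,"tz": 0.1,"twist": 0},{"tx": 0.003,"ty": 0.006,"tz": 0.2,"twist": 0},{"tx": 0.003,"ty": 0.006,"tz": 0.29,"twist": 0},{"tx": 0.003,"ty": 0.006,"tz": 0.33,"twist": 0},{"tx": 0.003,"ty": 0.006,"tz": 0.33,"twist": 0},{"tx": 0.003,"ty": 0.006,"tz": 0.33,"twist": 0},{"tx": 0.003,"ty": 0.006,"tz": 0.33,"twist": 0},{"tx": 0.003,"ty": 0.006,"tz": 0.33,"twist": 0}]'

```text
t: 14.15
eef_pos: [0.5816, 0.0984, 0.1871]
ee_rot: [-3.139, -0.001, -0.75]
force: [-0.6, -1.1, -0.8]
width: 0.0346
gripper_force: 15.0
```

Run:
```python
from h import *
s=get_state();print(s["t"],s["eef_pos"],s["ee_rot"],s["width"])
plan([(.581,.1003,.1285,-42.5)])
```

```text
14.15 [0.58158505 0.09836357 0.18709052] [-3.13908655e+00 -1.18370767e-03 -7.50238454e-01] 0.034606800874742785
[-0.007  -0.0041  0.2344] twist -0.0027 rows 1.4
```

>>> arm_command --commands '[{"tx": -0.004,"ty": -0.003,"tz": 0.03,"twist": 0},{"tx": -0.004,"ty": -0.003,"tz": 0.07,"twist": 0},{"tx": -0.004,"ty": -0.003,"tz": 0.11,"twist": 0},{"tx": -0.004,"ty": -0.003,"tz": 0.15,"twist": 0},{"tx": -0.004,"ty": -0.003,"tz": 0.19,"twist": 0},{"tx": -0.004,"ty": -0.003,"tz": 0.22,"twist": 0},{"tx": -0.004,"ty": -0.003,"tz": 0.23,"twist": 0},{"tx": -0.004,"ty": -0.003,"tz": 0.23,"twist": 0}]'

```text
t: 14.82
eef_pos: [0.5806, 0.099, 0.1279]
ee_rot: [3.141, -0.001, -0.749]
force: [-2.2, -0.5, 6.4]
width: 0.0342
gripper_force: 15.0
```

>>> arm_command --commands '[{"tx": 0,"ty": 0,"tz": 0,"twist": 0},{"tx": 0,"ty": 0,"tz": 0,"twist": 0},{"tx": 0,"ty": 0,"tz": 0,"twist": 0},{"tx": 0,"ty": 0,"tz": 0,"twist": 0},{"tx": 0,"ty": 0,"tz": 0,"twist": 0},{"tx": 0,"ty": 0,"tz": 0,"twist": 0},{"tx": 0,"ty": 0,"tz": 0,"twist": 0},{"tx": 0,"ty": 0,"tz": 0,"twist": 0}]'

```text
t: 15.48
eef_pos: [0.5805, 0.0991, 0.1279]
ee_rot: [3.141, -0.001, -0.75]
force: [-2.2, -0.8, 5.8]
width: 0.0346
gripper_force: 15.0
```

>>> arm_command --commands '[{"tx": 0,"ty": 0,"tz": 0,"twist": 0},{"tx": 0,"ty": 0,"tz": 0,"twist": 0},{"tx": 0,"ty": 0,"tz": 0,"twist": 0},{"tx": 0,"ty": 0,"tz": 0,"twist": 0},{"tx": 0,"ty": 0,"tz": -0.05,"twist": 0},{"tx": 0,"ty": 0,"tz": -0.18,"twist": 0},{"tx": 0,"ty": 0,"tz": -0.34,"twist": 0},{"tx": 0,"ty": 0,"tz": -0.5,"twist": 0}]' --claw 0.55

```text
t: 16.15
eef_pos: [0.5799, 0.0992, 0.2535]
ee_rot: [3.14, 0.001, -0.75]
force: [1.7, 0.7, 0.9]
width: 0.0483
gripper_force: 0.0
```

Run:
```python
from h import *
s=get_state();print(s["t"],s["eef_pos"],s["ee_rot"],s["width"])
plan([(.508,.166,.26,-43),(.49,-.03,.26,-43),(.46,-.31,.26,-43)])
```

```text
16.15 [0.57989199 0.09923576 0.25347442] [ 3.13953068e+00  6.92273569e-04 -7.50011388e-01] 0.04826162394368366
[-0.3924  0.0006 -0.0261] twist 0.0002 rows 2.4
[ 0.482   0.6225 -0.    ] twist -0.0 rows 4.7
[ 0.6761  0.901  -0.    ] twist -0.0 rows 6.8
```

>>> arm_command --commands '[{"tx": -0.12,"ty": 0,"tz": -0.1,"twist": 0},{"tx": -0.25,"ty": 0,"tz": -0.1,"twist": 0},{"tx": -0.38,"ty": 0,"tz": -0.1,"twist": 0},{"tx": -0.45,"ty": 0,"tz": -0.1,"twist": 0},{"tx": -0.45,"ty": 0,"tz": -0.1,"twist": 0},{"tx": -0.45,"ty": 0,"tz": -0.1,"twist": 0},{"tx": -0.45,"ty": 0,"tz": -0.1,"twist": 0},{"tx": -0.45,"ty": 0,"tz": -0.1,"twist": 0}]' --claw 1

```text
t: 16.82
eef_pos: [0.4986, 0.1759, 0.2776]
ee_rot: [3.141, -0.0, -0.751]
force: [-1.1, -0.8, 0.0]
width: 0.0869
gripper_force: 0.0
```

Run:
```python
from h import *
np.set_printoptions(precision=4,suppress=True)
s=get_state();print(s["t"],s["eef_pos"],s["ee_rot"],s["width"])
im=lid("wrist",.152);cal=calibration("wrist");cv2.imwrite("pics/w5.png",im[:,:,::-1])
for q,z in [("post_top",.187),("pin",.1645)]:
    for r in spot_point(q,"wrist")[:2]: print(q,round(r["score"],2),np.array(r["uv"]),onz(r["uv"],cal,z))
plan([(.46,-.31,.26,-43)])
```

```text
16.8167 [0.4986 0.1759 0.2776] [ 3.1412 -0.     -0.7506] 0.0868997054127871
origin 0.86 [268. 137.] [0.5728 0.1668 0.086 ]
origin 0.85 [324. 191.] [0.5051 0.1635 0.086 ]
origin 0.59 [318.  78.] [0.5782 0.1021 0.086 ]
origin 0.59 [372. 131.] [0.5149 0.0977 0.086 ]
lid 0.97 [232. 111. 288. 161.] 1867 [255. 136.] [0.5751 0.1661 0.152 ]
lid 0.77 [352. 108. 410. 158.] 1698 [384. 131.] [0.5151 0.0974 0.152 ]
lid 0.74 [295.  38. 348.  95.] 2252 [321.  65.] [0.5772 0.1007 0.152 ]
lid 0.72 [301. 167. 348. 222.] 1149 [322. 199.] [0.5094 0.1624 0.152 ]
post_top 0.88 [320.7 134.9] [0.5444 0.1313 0.187 ]
pin 0.89 [319. 136.] [0.5442 0.1328 0.1645]
[1.2133 1.5255 0.0702] twist -0.0002 rows 11.7
```

View pics/w5.png

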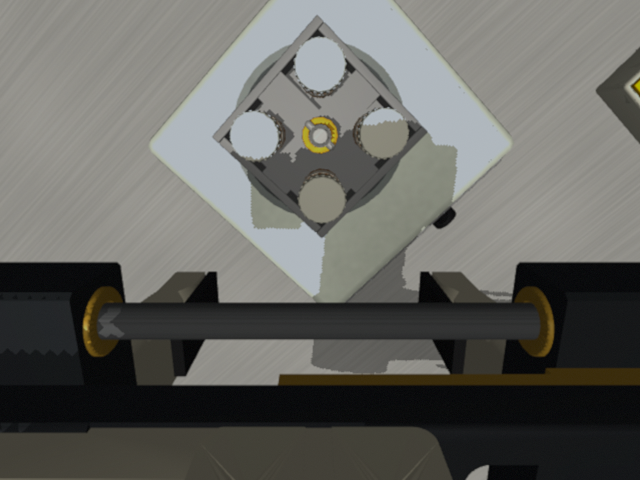

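All four jars now stand in their cells: lids at (321,65), (255,136), (384,131) and (322,199), post at (320,135). The post centre comes to (.5443,.1317) by the wrist camera. Next, the hold-down.

>>> arm_command --commands '[{"tx": 0.07,"ty": 0.09,"tz": 0,"twist": 0},{"tx": 0.16,"ty": 0.2,"tz": 0,"twist": 0},{"tx": 0.25,"ty": 0.32,"tz": 0,"twist": 0},{"tx": 0.34,"ty": 0.44,"tz": 0,"twist": 0},{"tx": 0.43,"ty": 0.56,"tz": 0,"twist": 0},{"tx": 0.52,"ty": 0.68,"tz": 0,"twist": 0},{"tx": 0.61,"ty": 0.79,"tz": 0,"twist": 0},{"tx": 0.7,"ty": 0.9,"tz": 0,"twist": 0}]'

```text
t: 17.73
eef_pos: [0.4723, -0.1097, 0.2781]
ee_rot: [-3.141, -0.0, -0.75]
force: [0.5, 0.5, 0.1]
width: 0.0878
gripper_force: 0.0
```

>>> arm_command --commands '[{"tx": 0.09,"ty": 0.12,"tz": 0.03,"twist": 0},{"tx": 0.18,"ty": 0.24,"tz": 0.06,"twist": 0},{"tx": 0.27,"ty": 0.36,"tz": 0.06,"twist": 0},{"tx": 0.36,"ty": 0.47,"tz": 0.06,"twist": 0},{"tx": 0.45,"ty": 0.57,"tz": 0.06,"twist": 0},{"tx": 0.52,"ty": 0.64,"tz": 0.06,"twist": 0},{"tx": 0.54,"ty": 0.66,"tz": 0.06,"twist": 0},{"tx": 0.54,"ty": 0.66,"tz": 0.06,"twist": 0}]'

```text
t: 18.4
eef_pos: [0.4586, -0.3225, 0.262]
ee_rot: [3.141, 0.001, -0.753]
force: [-0.3, -0.5, 0.4]
width: 0.0875
gripper_force: 0.0
```

Run:
```python
from h import *
np.set_printoptions(precision=4,suppress=True)
s=get_state();print(s["t"],s["eef_pos"],s["ee_rot"],s["width"])
im=grab_frame("wrist");cal=calibration("wrist");cv2.imwrite("pics/w6.png",im[:,:,::-1])
for q,z in [("collar",.036),("hold_down",0)]:
    for r in spot_point(q,"wrist")[:2]: print(q,round(r["score"],2),np.array(r["uv"]),onz(r["uv"],cal,z))
```

```text
18.4 [ 0.4586 -0.3225  0.262 ] [ 3.1408  0.0011 -0.7534] 0.0874613083250909
collar 0.63 [311.7 155.2] [ 0.4939 -0.3452  0.036 ]
hold_down 0.94 [315.7 153.2] [ 0.4911 -0.3475  0.    ]
```

View pics/w6.png

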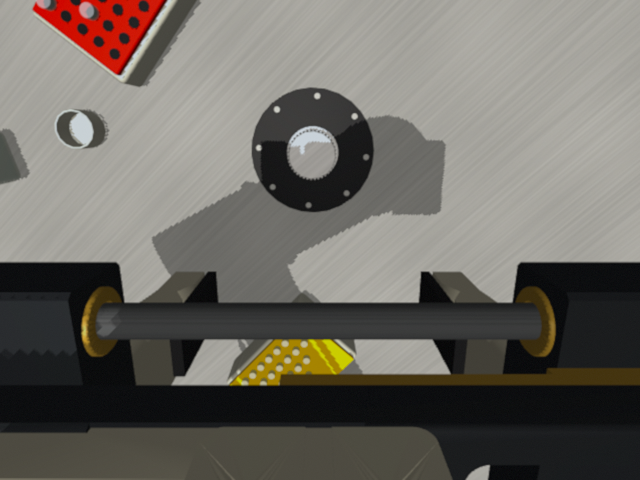

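The disc is centred at (312,150) and the collar top at (312,152). The tube rack and cap are well clear.

Run:
```python
from h import *
np.set_printoptions(precision=4,suppress=True)
im=cv2.imread("pics/w6.png");cal=calibration("wrist")
m=(im.max(2)<75).astype(np.uint8)
cs,_=cv2.findContours(cv2.morphologyEx(m[70:225,235:390],cv2.MORPH_OPEN,np.ones((5,5))),cv2.RETR_EXTERNAL,cv2.CHAIN_APPROX_NONE)
c=max(cs,key=cv2.contourArea);e=cv2.fitEllipse(c);print(e)
print(onz((312.5,150),cal,.004),onz((312,152),cal,.048))
plan([(.4925,-.3460,.017,-43)])
```

```text
((77.42146301269531, 80.09229278564453), (117.10669708251953, 119.01338958740234), 170.89285278320312)
[ 0.4965 -0.3462  0.004 ] [ 0.4968 -0.3467  0.048 ]
[ 0.1691 -0.0152  0.9826] twist 0.0001 rows 6.0
```

>>> arm_command --commands '[{"tx": 0.181,"ty": -0.022,"tz": 0.1,"twist": 0},{"tx": 0.181,"ty": -0.022,"tz": 0.25,"twist": 0},{"tx": 0.181,"ty": -0.022,"tz": 0.4,"twist": 0},{"tx": 0.181,"ty": -0.022,"tz": 0.55,"twist": 0},{"tx": 0.181,"ty": -0.022,"tz": 0.7,"twist": 0},{"tx": 0.181,"ty": -0.022,"tz": 0.83,"twist": 0},{"tx": 0.181,"ty": -0.022,"tz": 0.93,"twist": 0},{"tx": 0.181,"ty": -0.022,"tz": 0.97,"twist": 0}]'

```text
t: 19.22
eef_pos: [0.4942, -0.3451, 0.0169]
ee_rot: [3.14, 0.005, -0.749]
force: [-0.4, 0.3, -0.1]
width: 0.0876
gripper_force: 0.0
```

>>> arm_command --commands '[{"tx": 0,"ty": 0,"tz": 0,"twist": 0},{"tx": 0,"ty": 0,"tz": 0,"twist": 0},{"tx": 0,"ty": 0,"tz": 0,"twist": 0},{"tx": 0,"ty": 0,"tz": 0,"twist": 0},{"tx": 0,"ty": 0,"tz": 0,"twist": 0},{"tx": 0,"ty": 0,"tz": 0,"twist": 0},{"tx": 0,"ty": 0,"tz": 0,"twist": 0},{"tx": 0,"ty": 0,"tz": 0,"twist": 0}]' --claw 0.4 --grip_force 50

```text
t: 19.88
eef_pos: [0.4961, -0.3476, 0.0212]
ee_rot: [-3.141, -0.001, -0.75]
force: [-1.4, 0.2, 5.9]
width: 0.0449
gripper_force: 50.0
```

>>> arm_command --commands '[{"tx": 0,"ty": 0,"tz": 0,"twist": 0},{"tx": 0,"ty": 0,"tz": 0,"twist": 0},{"tx": 0,"ty": 0,"tz": 0,"twist": 0},{"tx": 0,"ty": 0,"tz": 0,"twist": 0},{"tx": 0,"ty": 0,"tz": 0,"twist": 0},{"tx": 0,"ty": 0,"tz": 0,"twist": 0},{"tx": 0,"ty": 0,"tz": 0,"twist": 0},{"tx": 0,"ty": 0,"tz": 0,"twist": 0}]'

```text
t: 20.55
eef_pos: [0.4961, -0.3476, 0.0211]
ee_rot: [3.142, -0.001, -0.75]
force: [-2.5, 1.1, 7.0]
width: 0.0448
gripper_force: 50.0
```

>>> arm_command --commands '[{"tx": 0,"ty": 0,"tz": -0.06,"twist": 0},{"tx": 0,"ty": 0,"tz": -0.18,"twist": 0},{"tx": 0,"ty": 0,"tz": -0.32,"twist": 0},{"tx": 0,"ty": 0,"tz": -0.47,"twist": 0},{"tx": 0,"ty": 0,"tz": -0.62,"twist": 0},{"tx": 0,"ty": 0,"tz": -0.77,"twist": 0},{"tx": 0,"ty": 0,"tz": -0.9,"twist": 0},{"tx": 0,"ty": 0,"tz": -0.98,"twist": 0}]'

```text
t: 21.22
eef_pos: [0.4965, -0.3477, 0.2693]
ee_rot: [-3.14, -0.004, -0.75]
force: [0.7, 0.2, -3.6]
width: 0.045
gripper_force: 50.0
```

>>> arm_command --commands '[{"tx": -0.06,"ty": -0.08,"tz": 0,"twist": 0},{"tx": -0.14,"ty": -0.18,"tz": 0,"twist": 0},{"tx": -0.22,"ty": -0.29,"tz": 0,"twist": 0},{"tx": -0.3,"ty": -0.4,"tz": 0,"twist": 0},{"tx": -0.38,"ty": -0.51,"tz": 0,"twist": 0},{"tx": -0.46,"ty": -0.61,"tz": 0,"twist": 0},{"tx": -0.53,"ty": -0.71,"tz": 0,"twist": 0},{"tx": -0.6,"ty": -0.8,"tz": 0,"twist": 0}]'

```text
t: 21.88
eef_pos: [0.522, -0.0969, 0.2648]
ee_rot: [3.141, 0.001, -0.75]
force: [-0.1, -0.8, -3.1]
width: 0.0446
gripper_force: 50.0
```

Run:
```python
from h import *
s=get_state();print(s["t"],s["eef_pos"],s["ee_rot"],s["width"],s["force"])
plan([(.545,.1308,.26,-43)])
```

```text
21.8833 [ 0.52204252 -0.0968503   0.26479247] [ 3.14142195e+00  1.01747763e-03 -7.50007353e-01] 0.044616462229794054 [-0.06506604 -0.7546122  -3.08545007]
[-0.5535 -0.7289  0.0192] twist 0.0002 rows 5.5
```

>>> arm_command --commands '[{"tx": -0.08,"ty": -0.11,"tz": 0,"twist": 0},{"tx": -0.16,"ty": -0.22,"tz": 0,"twist": 0},{"tx": -0.25,"ty": -0.33,"tz": 0,"twist": 0},{"tx": -0.34,"ty": -0.45,"tz": 0,"twist": 0},{"tx": -0.43,"ty": -0.57,"tz": 0,"twist": 0},{"tx": -0.5,"ty": -0.66,"tz": 0,"twist": 0},{"tx": -0.54,"ty": -0.71,"tz": 0,"twist": 0},{"tx": -0.554,"ty": -0.729,"tz": 0,"twist": 0}]'

```text
t: 22.55
eef_pos: [0.5451, 0.1313, 0.2645]
ee_rot: [3.141, 0.001, -0.748]
force: [0.7, -1.1, -2.7]
width: 0.0451
gripper_force: 50.0
```

>>> arm_command --commands '[{"tx": 0,"ty": 0,"tz": 0.04,"twist": 0},{"tx": 0,"ty": 0,"tz": 0.08,"twist": 0},{"tx": 0,"ty": 0,"tz": 0.12,"twist": 0},{"tx": 0,"ty": 0,"tz": 0.15,"twist": 0},{"tx": 0,"ty": 0,"tz": 0.16,"twist": 0},{"tx": 0,"ty": 0,"tz": 0.16,"twist": 0},{"tx": 0,"ty": 0,"tz": 0.16,"twist": 0},{"tx": 0,"ty": 0,"tz": 0.16,"twist": 0}]'

```text
t: 23.22
eef_pos: [0.5458, 0.1289, 0.2258]
ee_rot: [-3.141, -0.0, -0.75]
force: [-0.3, -0.0, -2.1]
width: 0.0453
gripper_force: 50.0
```

Run:
```python
from h import *
for i in range(3):
  s=get_state();print(s["t"],s["eef_pos"],s["ee_rot"],s["force"])
im=grab_frame("side");cv2.imwrite("pics/s7.png",cv2.resize(im[110:250,230:410,::-1],None,fx=4,fy=4))
plan([(.545,.1308,.215,-43)])
```

```text
23.2167 [0.54584716 0.12885923 0.22584589] [-3.14079977e+00 -4.56898020e-04 -7.50379301e-01] [-0.34306631 -0.02456763 -2.13678978]
23.2167 [0.54584716 0.12885923 0.22584589] [-3.14079977e+00 -4.56898020e-04 -7.50379301e-01] [-0.34306631 -0.02456763 -2.13678978]
23.2167 [0.54584716 0.12885923 0.22584589] [-3.14079977e+00 -4.56898020e-04 -7.50379301e-01] [-0.34306631 -0.02456763 -2.13678978]
[-0.0074 -0.0032  0.0435] twist 0.0001 rows 0.3
```

View pics/s7.png

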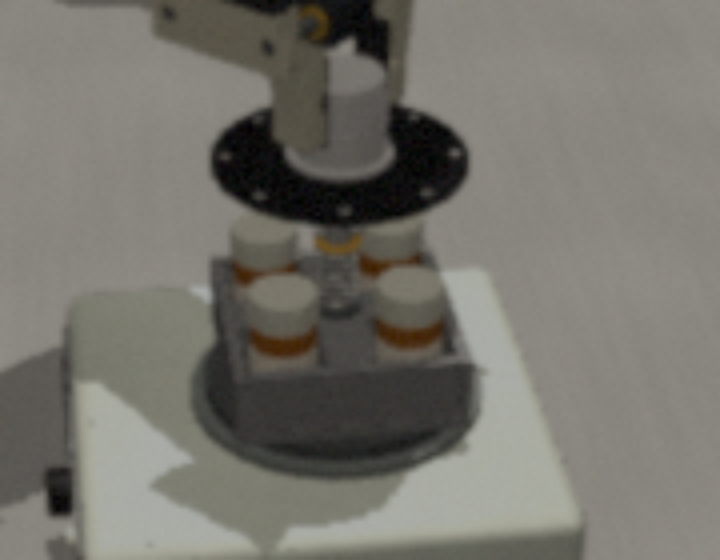

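In the side view the disc's middle (340) lies over the post (338), with the jars clear. Lowering onto the post.

>>> arm_command --commands '[{"tx": -0.004,"ty": -0.003,"tz": 0.015,"twist": 0},{"tx": -0.004,"ty": -0.003,"tz": 0.03,"twist": 0},{"tx": -0.004,"ty": -0.003,"tz": 0.045,"twist": 0},{"tx": -0.004,"ty": -0.003,"tz": 0.06,"twist": 0},{"tx": -0.004,"ty": -0.003,"tz": 0.075,"twist": 0},{"tx": -0.004,"ty": -0.003,"tz": 0.09,"twist": 0},{"tx": -0.004,"ty": -0.003,"tz": 0.1,"twist": 0},{"tx": -0.004,"ty": -0.003,"tz": 0.1,"twist": 0}]'

```text
t: 23.93
eef_pos: [0.5449, 0.1301, 0.1995]
ee_rot: [3.14, 0.0, -0.75]
force: [0.3, -0.8, -2.8]
width: 0.0448
gripper_force: 50.0
```

>>> arm_command --commands '[{"tx": 0,"ty": 0,"tz": 0.01,"twist": 0},{"tx": 0,"ty": 0,"tz": 0.02,"twist": 0},{"tx": 0,"ty": 0,"tz": 0.03,"twist": 0},{"tx": 0,"ty": 0,"tz": 0.038,"twist": 0},{"tx": 0,"ty": 0,"tz": 0.044,"twist": 0},{"tx": 0,"ty": 0,"tz": 0.05,"twist": 0},{"tx": 0,"ty": 0,"tz": 0.05,"twist": 0},{"tx": 0,"ty": 0,"tz": 0.05,"twist": 0}]'

```text
t: 24.6
eef_pos: [0.5453, 0.1302, 0.188]
ee_rot: [-3.141, -0.0, -0.75]
force: [-0.8, -0.1, -1.2]
width: 0.045
gripper_force: 50.0
```

>>> arm_command --commands '[{"tx": 0,"ty": 0,"tz": 0.004,"twist": 0},{"tx": 0,"ty": 0,"tz": 0.006,"twist": 0},{"tx": 0,"ty": 0,"tz": 0.006,"twist": 0.03},{"tx": 0,"ty": 0,"tz": 0.006,"twist": 0.06},{"tx": 0,"ty": 0,"tz": 0.006,"twist": 0.09},{"tx": 0,"ty": 0,"tz": 0.006,"twist": 0.12},{"tx": 0,"ty": 0,"tz": 0.006,"twist": 0.15},{"tx": 0,"ty": 0,"tz": 0.006,"twist": 0.15}]'

```text
t: 25.27
eef_pos: [0.5452, 0.1303, 0.1861]
ee_rot: [3.142, 0.0, -1.226]
force: [0.6, 0.8, -3.3]
width: 0.0448
gripper_force: 50.0
```

Run:
```python
from h import *
s=get_state();print(s["eef_pos"],s["ee_rot"],s["force"],s["moment"],s["q"])
```

```text
[0.54518496 0.13030986 0.18610982] [ 3.14152499e+00  1.77283145e-04 -1.22566486e+00] [ 0.61939615  0.75592037 -3.29703765] [0.04311253 0.12986132 0.00134441] [ 5.83706691e-01  2.02243733e-01 -3.01914407e-01 -2.14999724e-04
 -1.06666205e+00 -2.38471364e-01]
```

>>> arm_command --commands '[{"tx": 0,"ty": 0,"tz": 0.004,"twist": 0},{"tx": 0,"ty": 0,"tz": 0.008,"twist": 0},{"tx": 0,"ty": 0,"tz": 0.01,"twist": 0},{"tx": 0,"ty": 0,"tz": 0.01,"twist": 0},{"tx": 0,"ty": 0,"tz": 0.01,"twist": 0},{"tx": 0,"ty": 0,"tz": 0.01,"twist": 0},{"tx": 0,"ty": 0,"tz": 0.01,"twist": 0},{"tx": 0,"ty": 0,"tz": 0.01,"twist": 0}]'

```text
t: 25.93
eef_pos: [0.5453, 0.1303, 0.1839]
ee_rot: [-3.141, 0.0, -1.221]
force: [0.1, -0.7, -2.8]
width: 0.0452
gripper_force: 50.0
```

>>> arm_command --commands '[{"tx": 0,"ty": 0,"tz": 0.004,"twist": 0},{"tx": 0,"ty": 0,"tz": 0.008,"twist": 0},{"tx": 0,"ty": 0,"tz": 0.012,"twist": 0},{"tx": 0,"ty": 0,"tz": 0.012,"twist": 0},{"tx": 0,"ty": 0,"tz": 0.012,"twist": 0},{"tx": 0,"ty": 0,"tz": 0.012,"twist": 0},{"tx": 0,"ty": 0,"tz": 0.012,"twist": 0},{"tx": 0,"ty": 0,"tz": 0.012,"twist": 0}]'

```text
t: 26.6
eef_pos: [0.5454, 0.1303, 0.1811]
ee_rot: [-3.141, -0.0, -1.221]
force: [-2.5, -0.3, 4.6]
width: 0.0449
gripper_force: 50.0
```

Run:
```python
from h import *
np.set_printoptions(precision=4,suppress=True)
s=get_state();print(s["eef_pos"],s["force"],s["moment"])
for c in ["side","scene"]:
    grab_frame(c);cal=calibration(c)
    for q in ["hold_down","collar"]:
        r=spot_point(q,c)[0];print(c,q,round(r["score"],2),r["uv"],[ (onz(r["uv"],cal,z+(.036 if q=="collar" else 0))) for z in (.167,.161)])
print(get_state()["force"])
```

```text
[0.5454 0.1303 0.1811] [-2.4736 -0.2538  4.581 ] [-0.0804  0.9926 -0.0181]
side hold_down 0.66 [313.6, 170.9] [array([0.5435, 0.1121, 0.167 ]), array([0.5445, 0.1223, 0.161 ])]
side collar 0.98 [314.7, 157.7] [array([0.5442, 0.1004, 0.203 ]), array([0.5454, 0.1112, 0.197 ])]
scene hold_down 0.89 [432.7, 250.3] [array([0.5556, 0.1267, 0.167 ]), array([0.55  , 0.1266, 0.161 ])]
scene collar 0.93 [438.5, 236.4] [array([0.5584, 0.131 , 0.203 ]), array([0.5525, 0.1309, 0.197 ])]
[-1.861  -0.517   4.2839]
```

>>> arm_command --commands '[{"tx": 0,"ty": 0,"tz": 0.004,"twist": 0},{"tx": 0,"ty": 0,"tz": 0.008,"twist": 0},{"tx": 0,"ty": 0,"tz": 0.012,"twist": 0},{"tx": 0,"ty": 0,"tz": 0.016,"twist": 0},{"tx": 0,"ty": 0,"tz": 0.016,"twist": 0},{"tx": 0,"ty": 0,"tz": 0.016,"twist": 0},{"tx": 0,"ty": 0,"tz": 0.016,"twist": 0},{"tx": 0,"ty": 0,"tz": 0.016,"twist": 0}]'

```text
t: 27.57
eef_pos: [0.5454, 0.1303, 0.1773]
ee_rot: [-3.141, -0.0, -1.221]
force: [-3.1, 0.6, 7.2]
width: 0.0451
gripper_force: 50.0
```

>>> arm_command --commands '[{"tx": 0,"ty": 0,"tz": 0.004,"twist": 0},{"tx": 0,"ty": 0,"tz": 0.008,"twist": 0},{"tx": 0,"ty": 0,"tz": 0.012,"twist": 0},{"tx": 0,"ty": 0,"tz": 0.014,"twist": 0},{"tx": 0,"ty": 0,"tz": 0.014,"twist": 0},{"tx": 0,"ty": 0,"tz": 0.014,"twist": 0},{"tx": 0,"ty": 0,"tz": 0.014,"twist": 0},{"tx": 0,"ty": 0,"tz": 0.014,"twist": 0}]'

```text
t: 28.23
eef_pos: [0.5455, 0.1302, 0.1759]
ee_rot: [-3.14, -0.0, -1.221]
force: [-9.7, 0.2, 23.4]
width: 0.0451
gripper_force: 50.0
```

>>> arm_command --commands '[{"tx": 0,"ty": 0,"tz": 0,"twist": 0},{"tx": 0,"ty": 0,"tz": 0,"twist": 0},{"tx": 0,"ty": 0,"tz": 0,"twist": 0},{"tx": 0,"ty": 0,"tz": 0,"twist": 0},{"tx": 0,"ty": 0,"tz": 0,"twist": 0},{"tx": 0,"ty": 0,"tz": 0,"twist": 0},{"tx": 0,"ty": 0,"tz": 0,"twist": 0},{"tx": 0,"ty": 0,"tz": 0,"twist": 0}]'

```text
t: 28.9
eef_pos: [0.5455, 0.1303, 0.1759]
ee_rot: [-3.14, -0.0, -1.22]
force: [-10.7, -0.7, 23.2]
width: 0.045
gripper_force: 50.0
```

Run:
```python
from h import *
im=grab_frame("side");cv2.imwrite("pics/s8.png",cv2.resize(im[110:250,230:410,::-1],None,fx=4,fy=4))
```

```text
(no output)
```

View pics/s8.png

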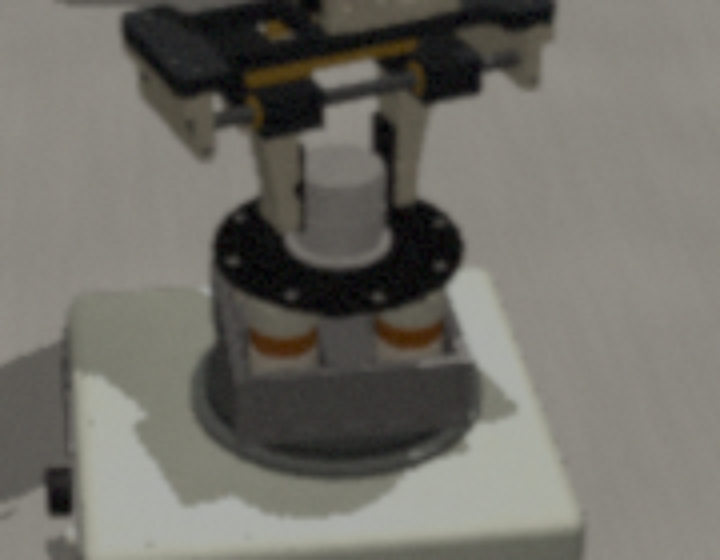

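The disc sits level just above the jar lids (disc around (340,255)), home against the stop and still held.

```bash
python3 -c "
from station import job_done;print(job_done())"
```

```text
the job is handed in; nothing more can be done
None
```

The job is handed in, with no verdict reported: both jars stand in the empty cells, and the disc is keyed over the pin and held home by its collar with about 26 N, ready for you to lock; nothing else on the bench was touched.

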